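# Seat a hinge-routing template on its locating pins and lock it

### The job

The aluminium hinge-routing template is lying crooked on the tops of the routing jig's two locating pins. Without picking it up, nudge it with the fingertips until its two end holes drop over the pins and it lies flat on the jig, then push both wooden turn buttons round until they lie square across the template so that it cannot come up. Leave the tools and pots around the jig where they are.

Things in the scene. Friction and masses are not known exactly. Their poses are not given: they have to be found in the camera images.
- jig: Fixed wooden jig: plywood base 170 x 340 mm, raised rails left and right, a pine block clamped between them. Origin: centre of its underside, on the bench; x away from the robot at yaw 0, y left, z up. The flat top of rails (160 mm in x, to y = +/-166) and block is 54 mm up. Locating pins at x = -50, y = +/-95 mm; turn-button pivots at x = -20, y = +/-148 mm.
- template: Loose aluminium plate 140 (x) x 230 (y) x 8 mm, 0.35 to 0.7 kg; origin: centre of underside. Holes near its near edge (x = -50 mm), window 38 x 90 mm centred at x = +22. Starts 14 to 28 mm too near the robot along the jig's x, up to 12 mm off sideways, up to 0.06 rad askew, near part riding on the pin tips, far edge on the jig. Seated: origin at jig x = 0, y = 0, z = 54 mm, same yaw.
- pin_left (a point): Tip of the jig's left steel locating pin: 10 mm thick, stands 9 mm above the jig's top surface, lower 4 mm straight, above that a half-round nose. Hidden under the template at the start.
- pin_right (a point): Tip of the right locating pin, same as the left one.
- template_hole0 (a point): Centre of the template's round 12 mm hole, in its upper face; belongs over the left pin. Seated, this point is 62 mm above the bench.
- template_hole1 (a point): Centre of the template's 12 x 16 mm slot, in its upper face; belongs over the right pin. Seated, this point is 62 mm above the bench.
- left_button (a joint): Angle of the left turn button about its upright screw: 0 = arm parallel to the jig's x, pointing at the robot (open); starts between -0.6 (swung outward) and 0; growing values swing the tip inward over the template; 1.57 = square across its left end; stop at 1.9. Stays where left (0.05 N m friction, about 1 N at the tip).
- right_button (a joint): The same for the right turn button, mirrored: growing values swing its tip inward over the template's right end.
- left_tip (a point): Upper face of the left button at the centre of its rounded end, 52 mm from the pivot. The arm is 20 mm wide (end radius 10 mm), 16 mm thick, its underside 9.5 mm and its top 25.5 mm above the jig's top surface, so it passes 1.5 mm above the seated template but strikes a template that still rides on the pins.
- left_pivot (a point): Upper face of the left button on its pivot axis.
- right_tip (a point): Upper face of the right button at its rounded end, same sizes as the left.
- right_pivot (a point): Upper face of the right button on its pivot axis.
- tape_measure: Yellow tape measure, 61 x 76 x 66 mm, standing left of the jig; leave alone. Origin under its centre.
- screw_tub: Clear tub with red lid, 85 x 85 x 64 mm, right of the jig; leave alone. Origin under its centre.
- pliers: Red-handled pliers, 190 mm long, 15 mm high, lying on the bench in front of the jig's left half; leave alone. Origin under its centre.
- pencil: Flat carpenter pencil, about 170 mm long, 8 mm high, in front of the jig's right half; leave alone. Origin under its centre.
- driver_blue: Blue-handled screwdriver, 256 mm long, 29 mm high, lying on the bench behind the jig; leave alone. Origin under its centre.
- paste_pot: Small white round pot, 45 mm wide, 34 mm high, in front of the jig's right end; leave alone. Origin under its centre.

How it is judged (in metres and radians):
On the way:
1. the template has dropped over both pins and lies flat while both buttons are still open (horizontal distance between template_hole0 and pin_left below 0.003 m and horizontal distance between template_hole1 and pin_right below 0.0045 m and height (world z) of each of template_hole0, template_hole1 below 0.0638 m and angle between template's own z axis and vertical below 0.02 rad and value of joint each of left_button, right_button below 0.8 rad), for 0.2 s.
At the end, for the whole second after the job is handed in: Both pins stand in their holes (round hole within 3 mm, slot within 4.5 mm of centre), the template lies flat (within 1.8 mm of the jig's top, tilt under 0.02 rad) and at rest, and both turn buttons lie across it (angle above 1.2 rad) (horizontal distance between template_hole0 and pin_left below 0.003 m and horizontal distance between template_hole1 and pin_right below 0.0045 m and height (world z) of each of template_hole0, template_hole1 below 0.0638 m and angle between template's own z axis and vertical below 0.02 rad and value of joint each of left_button, right_button above 1.2 rad and linear speed of template below 0.01 m/s); the robot touches nothing.
It fails at once if the template is lifted or carried (height (world z) of template above 0.072 m or angle between template's own z axis and vertical above 0.25 rad).
It fails at once if a tool or pot beside the jig is shoved more than 30 mm (distance of any of tape_measure, screw_tub, pliers, driver_blue, pencil, paste_pot from where it was at the start of the episode above 0.03 m).
It also fails if it takes over 72 s, if anything falls off the work surface, if the arm or the gripper's body presses on something with over 40 N, if the wrist force passes 120 N, or if a joint passes its speed limit or range.

### The arm

A 6-joint arm with a two-finger parallel gripper is mounted at the origin on a cart in front of the work surface, level with it; the furniture and walls round the work are solid. World frame = base frame: x ahead of the robot, y to its left, z up, the work surface at z = 0. Lengths are in m, angles in degrees, forces in N, time in s.
With the tool pointing down it reaches from about 0.325 to 1 m from the base axis. Payload 5.1 kg.
Tool frame: the origin (TCP) lies at the centre of the arm's flange, where the gripper is bolted on; the fingertips stand 173 mm ahead of it and the grasp point (between the pads) lies 155 mm ahead of it; z points along the fingers, y is the direction in which the jaws open and shut (so a half turn about z gives the same grasp; the last joint's range is limited). The gripper opens to 85 mm and grips with 20 to 120 N. Pads are 22 mm wide; open, the fingers measure 114 mm over their backs; the gripper's body (76 mm by 85 mm) begins 54 mm behind the grasp point. The pads swing forward as they close: fully open they stand 13 mm farther back than shut.
Start: joints at [69.007, 7.093, 94.555, -0, 78.352, -4.733], TCP at [0.182, 0.624, 0.405] pointing down, gripper open.
Joint ranges: [-149.61, 149.61], [-58.7, 133.49], [1.44, 155.28], [-77.14, 257.14], [18.33, 153.61], [-166.67, 166.67]. Speed limits (degrees/s): [147.25, 147.25, 180, 180, 180, 180].

### API

Orientations are given as [roll, pitch, yaw] about the fixed x, y, z axes, in that order (R = Rz(yaw) Ry(pitch) Rx(roll)).
In Python, from station import r, viewer gives the robot as it stands.
- The arm moves only by the tool drive_tool, never from a script. Its argument "targets" is a list of rows, each a list of 3 entries, a list of its own where there are three numbers: the opening in per cent of the stroke, from 0 (shut) to 100 (fully open), then the shift along the world's x, y, z in mm, then the turn about the world's z in degrees. A call has 1 to 20 rows; each row is the pose to reach, as a shift and turn from the pose commanded when the call began; what a row does not reach only later rows make up. A row lasts 1/8 s, in which the tool goes at most 62.5 mm and 10.7 degrees, less where a joint would pass 70% of its speed; a pose out of reach is approached as far as the arm can. A call with a gripper value outside its range is refused whole. The fingers move at their own pace and stop on an object; the grip force is fixed at half the most. Time passes only in rows, so rows that repeat a pose let the fingers close. It gives the time, the measured TCP pose, the force and the opening at its end, in the units of the state.
- r.get_state(): the state, without advancing time (a new reading comes with each control period).
- viewer.get_image(name): name is "side" or "top"; returns the picture (400x640x3 uint8, red, green, blue); there is no depth.
- viewer.calibration(name): a dict with "K" (3x3 intrinsics, pixels), "world_from_camera" (4x4, takes a point from camera to world coordinates). Camera axes: x right, y up, looking along -z (the intrinsics and any distortion apply to the point x, -y, -z); pixel columns grow to the right and rows downward; lengths in m; the calibration is good to about 2 mm. A picture is of the moment at which its call begins. calibration takes no time and is no camera call.
- r.close_job(): hands the job in, once; it reports no verdict.
The state is a dict: "clock": time; "joints": joint angles; "dq": joint speeds; "tau": joint torques, N m; "position": TCP position; "ee_rot": TCP orientation; "contact_force": force on the tool from outside, world axes, zero at the start; "ft_torque": the same for the moment, N m; "gripper_width": opening from 0.0 (shut) to 1.0 (fully open).
Only numpy, scipy, OpenCV 4.12 (cv2) and the standard library are available. Lean on these libraries where they do the work, as an engineer would, in place of code of your own. Each camera call takes 0.05 s, during which the arm holds its last target. There are 200 camera calls.

## Working session

There is one attempt and no reset: what is moved stays moved. The work goes in short steps, Python scripts to look and compute and a tool call to move; the robot and the scene stay as the last step left them, time stands still between calls to the robot, and variables do not carry over. Pictures are saved under pics/ and viewed, about 8 in all and at most 12, crops included, and the job is handed in when it is done.

Besides the shell and the picture viewer there is one more tool, called as name(argument=value, ...) on one line, values as JSON. drive_tool: Moves the arm, as the interface text tells. Its arguments: {"type":"object","properties":{"targets":{"type":"array","items":{"type":"array"}}},"required":["targets"]}

```bash
mkdir -p pics; ls
cat > h.py <<'E'
import numpy as np, cv2
from station import r, viewer
def snap(name, fn, crop=None, s=1):
    im=cv2.cvtColor(np.asarray(viewer.get_image(name)),cv2.COLOR_RGB2BGR)
    if crop: a,b,c,d=crop; im=im[b:d,a:c]
    if s!=1: im=cv2.resize(im,None,fx=s,fy=s,interpolation=cv2.INTER_CUBIC)
    cv2.imwrite('pics/'+fn,im); return im
def pix2w(name,u,v,z):
    c=viewer.calibration(name); K=np.array(c['K']); T=np.array(c['world_from_camera'])
    p=np.array([[[u,v]]],float); D=np.array(c.get('dist',c.get('distortion',np.zeros(5))),float)
    x,y=cv2.undistortPoints(p,K,D)[0,0]
    d=T[:3,:3]@np.array([x,-y,-1.]); o=T[:3,3]
    return o+d*(z-o[2])/d[2]
def w2pix(name,P):
    c=viewer.calibration(name); K=np.array(c['K']); T=np.array(c['world_from_camera'])
    q=T[:3,:3].T@(np.array(P)-T[:3,3]); q=K@np.array([q[0],-q[1],-q[2]]); return q[:2]/q[2]
E
python3 - <<'E'
from h import *
snap('top','t0.png'); snap('side','s0.png')
for n in('top','side'): c=viewer.calibration(n); print(c.keys()); print(np.round(c['K'],1)); print(np.round(c['world_from_camera'],3))
print(r.get_state())
E
```

```text
pics
dict_keys(['K', 'world_from_camera'])
[[424.7   0.  319. ]
 [  0.  424.7 204.5]
 [  0.    0.    1. ]]
[[ 0.022  0.996 -0.085  0.491]
 [-1.     0.023  0.019  0.086]
 [ 0.021  0.084  0.996  0.987]
 [ 0.     0.     0.     1.   ]]
dict_keys(['K', 'world_from_camera'])
[[375.9   0.  317.2]
 [  0.  375.9 196.9]
 [  0.    0.    1. ]]
[[-0.905  0.261 -0.337  0.308]
 [-0.426 -0.557  0.713  0.688]
 [-0.002  0.789  0.615  0.622]
 [ 0.     0.     0.     1.   ]]
{'clock': 0.1, 'joints': array([ 6.90061774e+01,  7.13257891e+00,  9.46287229e+01,  2.73940941e-03,
        7.83520546e+01, -4.73165328e+00]), 'dq': array([-0.0168799 , -0.04228163, -0.16073659,  0.00203899,  0.1687049 ,
        0.02184982]), 'tau': array([ 2.55865152e-04, -4.24929500e+01, -3.66654718e+01, -1.16883825e-04,
        3.98568751e-03,  1.21472360e-05]), 'position': array([0.18195173, 0.62377556, 0.40351832]), 'ee_rot': array([-1.79887251e+02, -1.20234154e-02,  1.63737263e+02]), 'contact_force': array([-0.28625788, -0.61819925,  0.04986908]), 'ft_torque': array([ 0.04129426, -0.01805072, -0.06565343]), 'gripper_width': 0.9970197549272944}
```

View pics/t0.png

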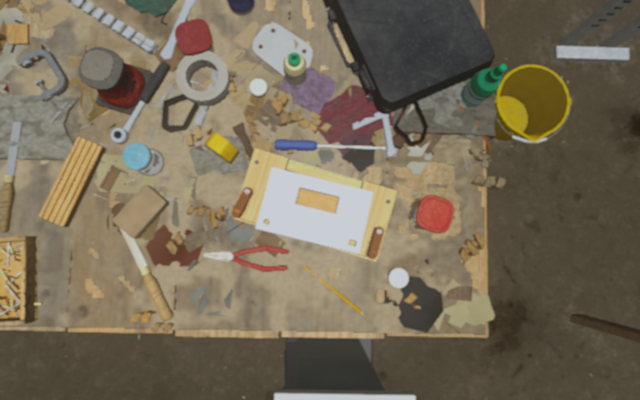

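View pics/s0.png

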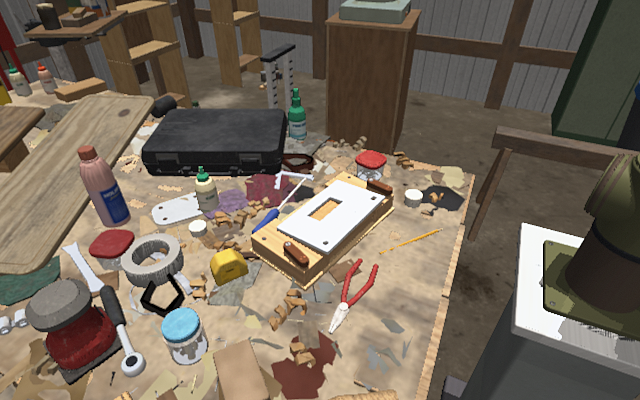

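The top view shows the jig centred near (318,205) and rotated clockwise. The buttons are at about (243,203) and (375,242), and the holes at about (268,213) and (351,242). I'll enlarge both views.

Run:
```python
from h import *
snap('top','t1.png',(225,140,410,270),4.3)
snap('side','s1.png',(240,160,405,295),4.4)
```

```text
(no output)
```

View pics/t1.png

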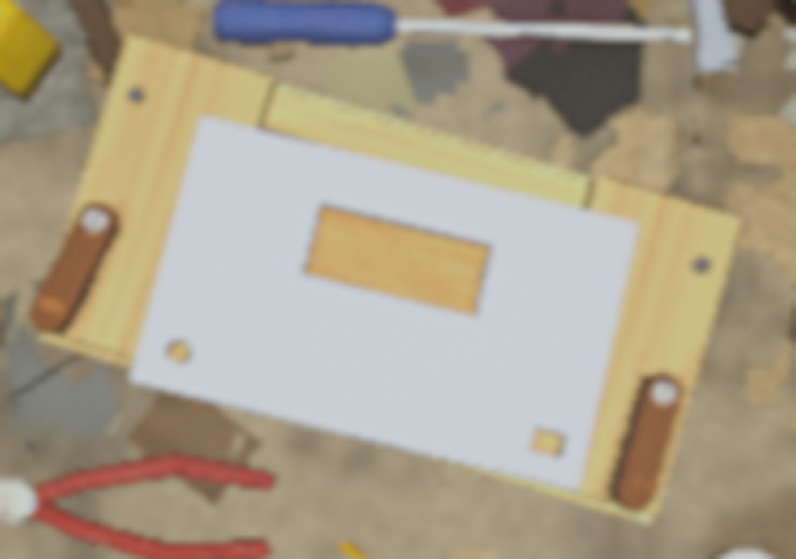

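View pics/s1.png

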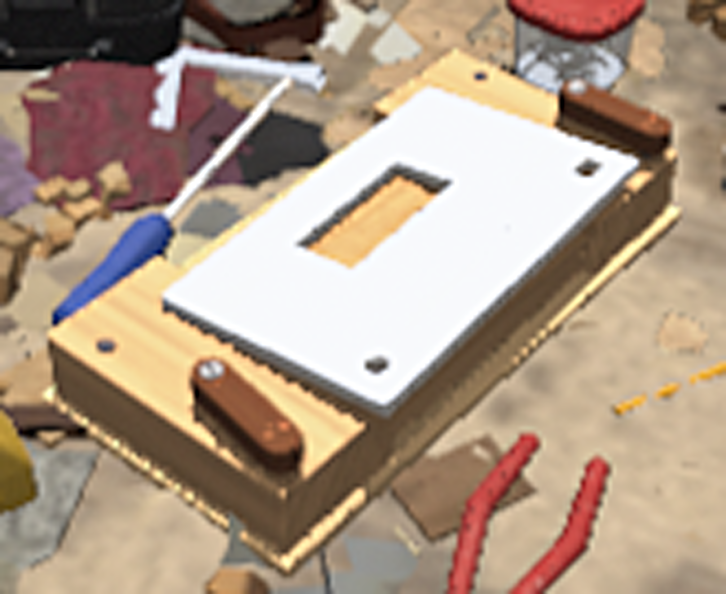

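```bash
cat > m.py <<'E'
from h import *
def T(u,v,z): return pix2w('top',(u+.5)/4.3-.5+225,(v+.5)/4.3-.5+140,z)[:2]
def S(u,v,z): return pix2w('side',(u+.5)/4.4-.5+240,(v+.5)/4.4-.5+160,z)[:2]
def fit(A,B):
    A=np.array(A);B=np.array(B);a=A-A.mean(0);b=B-B.mean(0)
    th=np.arctan2((a[:,0]*b[:,1]-a[:,1]*b[:,0]).sum(),(a*b).sum())
    R=np.array([[np.cos(th),-np.sin(th)],[np.sin(th),np.cos(th)]]); t=B.mean(0)-R@A.mean(0)
    return th,R,t,(A@R.T+t-B)*1000
E
python3 - <<'E'
from m import *
np.set_printoptions(precision=4,suppress=True)
mj=[[-.02,.148],[-.02,-.148],[.08,.166],[.08,-.166]]
for n,P in dict(top=[T(96,219,.0795),T(663,391,.0795),T(128,36,.054),T(740,217,.054)],side=[S(210,369,.0795),S(575,89,.0795),S(50,338,.054),S(457,50,.054)]).items():
    th,R,t,e=fit(mj,P); print(n,'jig',np.degrees(th),t,'\n',e)
    mt=[[.07,.115],[.07,-.115],[-.07,.115],[-.07,-.115],[-.05,.095],[-.05,-.095]]
    Q=[T(203,116,.063),T(638,224,.063),T(130,382,.072),T(583,490,.072),T(178,351,.071),T(547,442,.071)] if n=='top' else [S(163,303,.062),S(425,87,.062),S(388,405,.072),S(638,160,.072),S(376,364,.071),S(589,167,.071)]
    th2,R2,t2,e2=fit(mt,Q); print(n,'tmpl',np.degrees(th2-th),'pos in jig mm',1000*R.T@(t2-t),'world',t2,'\n',e2)
    tip=[T(48,309,.0795),T(633,494,.0795)] if n=='top' else [S(285,447,.0795),S(659,133,.0795)]
    print('tips in jig',[1000*R.T@(q-t) for q in tip])
    print(' pliers/pot', T(270,481,.01),T(270,550,.01))
E
```

```text
top jig -15.385906183501197 [0.5736 0.0764] 
 [[-1.1718  0.7889]
 [-0.3952 -0.3964]
 [ 1.5594  0.7945]
 [ 0.0076 -1.187 ]]
top tmpl 2.9457870124343826 pos in jig mm [-15.2242  -3.4422] world [0.558  0.0771] 
 [[ 0.3017  0.7419]
 [ 0.8806 -0.6305]
 [ 0.1965 -0.4127]
 [-0.5651  2.1504]
 [-0.6256 -0.9693]
 [-0.1883 -0.8798]]
tips in jig [array([-68.3689, 156.8029]), array([ -72.946 , -147.2239])]
 pliers/pot [0.465  0.1371] [0.4287 0.1361]
side jig -15.393600965145586 [0.5722 0.0766] 
 [[-2.8471  1.6563]
 [-1.7069 -0.6619]
 [ 3.2057 -0.2874]
 [ 1.3483 -0.707 ]]
side tmpl 3.5434139469330734 pos in jig mm [-14.0452  -3.3546] world [0.5578 0.0771] 
 [[ 2.2023 -2.1465]
 [ 0.4811 -0.8341]
 [-1.6096  1.6975]
 [-0.0209  0.5458]
 [-2.305   0.6021]
 [ 1.2521  0.1352]]
tips in jig [array([-75.2025, 160.2602]), array([ -76.9209, -142.1432])]
 pliers/pot [0.465  0.1371] [0.4287 0.1361]
```

drive_tool(targets=[[100,[40,-40,0],0.9],[100,[70,-90,0],0.9],[100,[100,-140,0],0.9],[100,[130,-190,0],0.9],[100,[160,-240,0],0.9],[100,[185,-290,0],0.9],[100,[210,-340,0],0.9],[100,[235,-390,0],0.9],[100,[255,-440,0],0.9],[100,[270,-480,-30],0.9],[100,[280,-510,-70],0.9],[100,[285,-518,-110],0.9],[100,[285,-518,-140],0.9],[100,[285,-518,-140],0.9],[100,[285,-518,-140],0.9]])

```text
clock: 2.08
position: [0.4675, 0.1062, 0.266]
ee_rot: [180.0, 0.1, 164.7]
contact_force: [-0.3, -0.8, 0.6]
gripper_width: 0.998
```

drive_tool(targets=[[100,[0,0,-20],0],[100,[0,0,-40],0],[100,[0,0,-47],0],[100,[0,0,-47],0],[100,[5.8,-1.6,-47],0],[100,[7.7,-2.1,-47],0],[100,[9.6,-2.7,-47],0],[100,[11.6,-3.2,-47],0],[100,[13.5,-3.7,-47],0],[100,[15.4,-4.2,-47],0],[100,[17.4,-4.8,-47],0],[100,[19.3,-5.3,-47],0],[100,[21.2,-5.8,-47],0],[100,[23.1,-6.4,-47],0],[100,[23.1,-6.4,-47],0]])

```text
clock: 3.95
position: [0.4905, 0.0994, 0.2179]
ee_rot: [-180.0, 0.1, 164.6]
contact_force: [-1.0, 0.3, -0.9]
gripper_width: 1.001
```

Run:
```python
from h import *
a=snap('top','t2.png',(225,140,410,270),4.3)
b=snap('side','s2.png',(240,160,405,295),4.4)
a=cv2.resize(a,(600,422)); b=cv2.resize(b,(600,490))
```

```text
(no output)
```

View pics/s2.png

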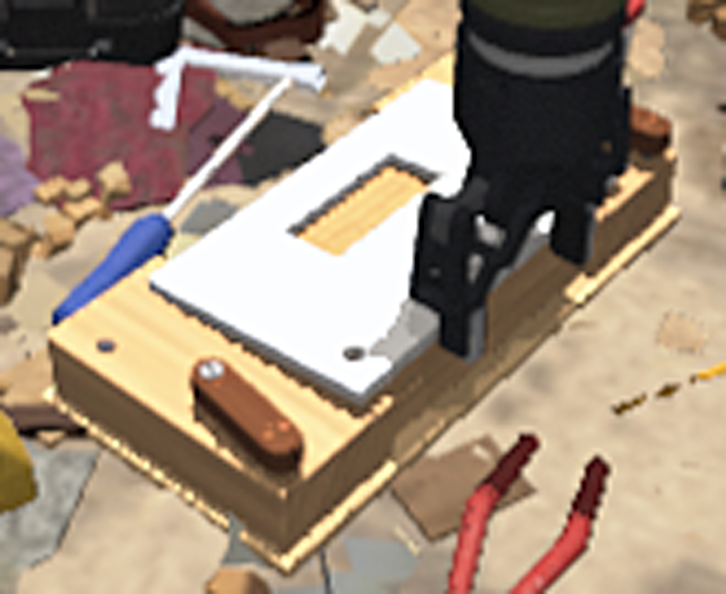

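The template has advanced and swung toward square. Its left hole is now at crop (352,353), and its left corners are at (151,285) and (365,395). I'll compute the pose.

```bash
cat >> m.py <<'E'
JT=np.radians(-15.4); JR=np.array([[np.cos(JT),-np.sin(JT)],[np.sin(JT),np.cos(JT)]]); J0=np.array([.573,.0765])
def tmpl(mt,Q):
    th,R,t,e=fit(mt,Q); d=th-JT; c=1000*JR.T@(t-J0)
    h=lambda p:(c+1000*np.array([[np.cos(d),-np.sin(d)],[np.sin(d),np.cos(d)]])@np.array(p)).round(1)
    print('yaw',np.degrees(d).round(2),'c',c.round(1),'hole0 err',h([-.05,.095])-[-50,95],'hole1 err',h([-.05,-.095])-[-50,-95],'\n',e.round(1))
E
python3 - <<'E'
from m import *
# near z ~.073, far .062; window upper edges: x=.041 ->.065, x=.003->.0685
tmpl([[.07,.115],[-.07,.115],[-.05,.095],[.041,.045]],[S(151,285,.062),S(365,395,.0735),S(352,353,.0725),S(290,232,.065)][:3]+[S(385,156,.065)] if 0 else [S(151,285,.062),S(365,395,.0735),S(352,353,.0725),S(290,232,.0650)])
tmpl([[.07,.115],[-.07,.115],[-.05,.095]],[S(163,303,.062),S(388,405,.0745),S(376,364,.0725)])
tmpl([[.07,.115],[-.07,.115],[-.05,.095]],[S(151,285,.062),S(365,395,.0745),S(352,353,.0725)])
E
```

```text
yaw 0.18 c [-8.5 -5. ] hole0 err [-8.8 -5.2] hole1 err [-8.2 -5.2] 
 [[ 1.4 -1.9]
 [ 0.2  0.9]
 [-3.1 -0.6]
 [ 1.6  1.6]]
yaw 4.08 c [-14.1  -2.1] hole0 err [-20.7  -5.9] hole1 err [-7.2 -5.5] 
 [[ 2.4 -0.2]
 [-0.8  0.2]
 [-1.6  0. ]]
yaw 0.9 c [-7.  -3.9] hole0 err [-8.5 -4.7] hole1 err [-5.5 -4.7] 
 [[ 2.  -0. ]
 [ 0.7  0.2]
 [-2.6 -0.2]]
```

View pics/t2.png

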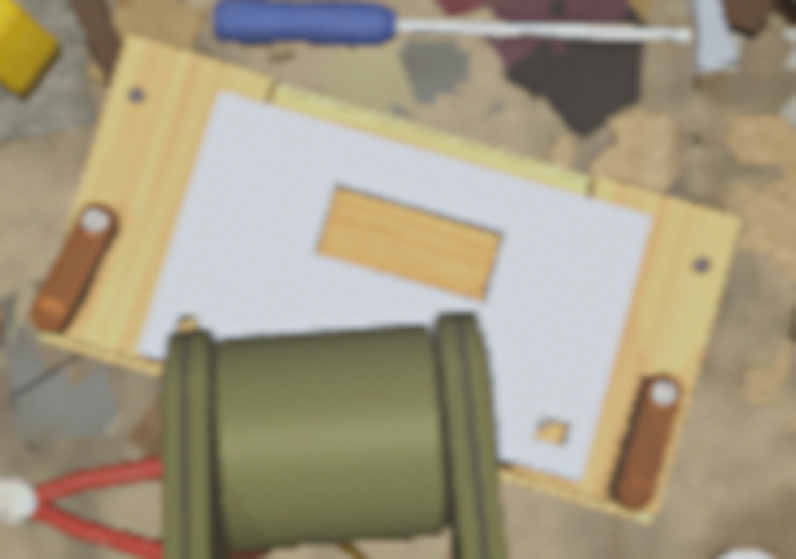

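Top view: the far corners are at (219,92) and (652,214), the near ones at (140,355) and (583,482), and the slot is at (551,432).

Run:
```python
from m import *
tmpl([[.07,.115],[.07,-.115],[-.07,.115],[-.07,-.115],[-.05,-.095],[.041,.045],[.041,-.045],[.003,-.045],[.003,.045]],
 [T(219,92,.062),T(652,214,.062),T(140,355,.0745),T(583,482,.0745),T(551,432,.0725),T(338,185,.065),T(503,232,.065),T(485,300,.068),T(317,253,.068)])
```

```text
yaw 0.79 c [-4.8 -6. ] hole0 err [-6.1 -6.7] hole1 err [-3.5 -6.7] 
 [[-0.1 -0.3]
 [-0.7 -0.1]
 [ 0.3  0.8]
 [ 0.5  0.3]
 [ 0.5 -1.6]
 [ 1.   1.4]
 [ 0.3 -1.3]
 [-1.3 -0.5]
 [-0.5  1.3]]
```

drive_tool(targets=[[100,[-9.6,2.7,0],0],[100,[-9.6,2.7,35],0],[100,[-9.6,2.7,70],0],[0,[10,-40,70],0],[0,[25,-80,70],0],[0,[40,-120,70],0],[0,[51.8,-160,70],0],[0,[51.8,-170.1,70],0],[0,[51.8,-170.1,70],0],[0,[51.8,-170.1,40],0],[0,[51.8,-170.1,18],0],[0,[51.8,-170.1,12],0],[0,[51.8,-170.1,12],0],[0,[53.4,-164.3,12],0],[0,[54.5,-160.5,12],0]])

```text
clock: 5.92
position: [0.5451, -0.0605, 0.2308]
ee_rot: [180.0, 0.1, 164.7]
contact_force: [0.3, 0.1, -0.1]
gripper_width: -0.001
```

drive_tool(targets=[[0,[0.3,1,0],0],[0,[0.5,2,0],0],[0,[0.8,3,0],0],[0,[1.1,4,0],0],[0,[1.4,5,0],0],[0,[1.6,6,0],0],[0,[1.9,7,0],0],[0,[2.2,8,0],0],[0,[2.5,9,0],0],[0,[2.7,10,0],0],[0,[2.7,10.2,0],0],[0,[2.7,10.2,0],0]])

```text
clock: 7.42
position: [0.5474, -0.0507, 0.2297]
ee_rot: [180.0, 0.0, 164.6]
contact_force: [-0.4, -2.8, -1.3]
gripper_width: 0.004
```

Run:
```python
from h import *
a=snap('top','t3.png',(225,140,410,270),4.3)
snap('side','s3.png',(240,160,405,295),4.4)
```

```text
(no output)
```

View pics/t3.png

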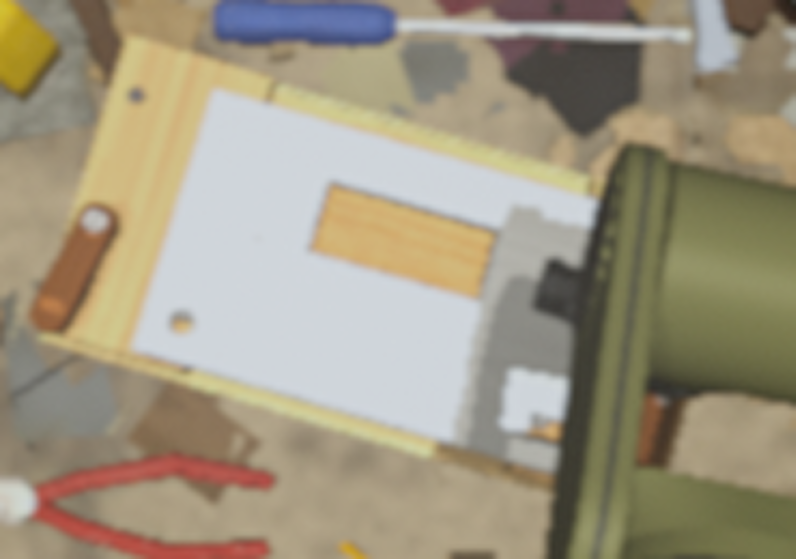

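The template shifted left. The left hole is now at (181,322) with a grey sliver of pin showing at its far side, and the left corners are at (213,90) and (132,351).

Run:
```python
from m import *
tmpl([[.07,.115],[-.07,.115],[-.05,.095],[.041,.045],[.041,-.045],[.003,-.045],[.003,.045]],
 [T(213,90,.062),T(132,351,.0745),T(181,322,.0725),T(332,183,.065),T(498,231,.065),T(479,297,.068),T(311,249,.068)])
th=(JR@np.array([-.05,.095])+J0); p=w2pix('top',[*th,.061]); print((p+.5-[225,140])*4.3-.5)
```

```text
yaw 0.6 c [-4.3 -2.6] hole0 err [-5.3 -3.2] hole1 err [-3.3 -3.2] 
 [[ 0.5 -0.6]
 [ 0.2  0. ]
 [-0.7 -0.7]
 [ 1.5  1.2]
 [ 1.1 -0.9]
 [-1.6 -0.4]
 [-1.   1.3]]
[181.83269183 313.01930398]
```

drive_tool(targets=[[0,[0.2,1,0],0],[0,[0.5,1.9,0],0],[0,[0.6,2.2,0],0],[0,[0.6,2.2,0],0],[0,[-2.1,-7.7,0],0],[0,[-2.1,-7.7,35],0],[0,[-2.1,-7.7,60],0],[100,[-20,40,60],0],[100,[-40,85,60],0],[100,[-60,130,60],0],[100,[-68.8,153.2,60],0],[100,[-68.8,153.2,40],0],[100,[-68.8,153.2,10],0],[100,[-68.8,153.2,-8],0],[100,[-68.8,153.2,-12],0],[100,[-68.8,153.2,-12],0]])

```text
clock: 9.52
position: [0.4789, 0.1024, 0.2181]
ee_rot: [180.0, 0.0, 164.6]
contact_force: [0.1, -0.0, 0.1]
gripper_width: 0.997
```

drive_tool(targets=[[100,[5.8,-1.6,0],0],[100,[9.6,-2.7,0],0],[100,[10.6,-2.9,0],0],[100,[11.6,-3.2,0],0],[100,[12.5,-3.5,0],0],[100,[13.5,-3.7,0],0],[100,[14.5,-4,0],0],[100,[15.4,-4.2,0],0],[100,[16.4,-4.5,0],0],[100,[16.4,-4.5,0],0],[100,[12.5,-3.5,0],0],[100,[7,-2,0],0],[100,[7,-2,0],0]])

```text
clock: 11.15
position: [0.485, 0.1006, 0.2176]
ee_rot: [-180.0, -0.0, 164.7]
contact_force: [-0.0, 0.2, -0.8]
gripper_width: 0.999
```

Run:
```python
from h import *
snap('top','t4.png',(225,140,410,270),4.3)
snap('side','s4.png',(240,160,405,295),4.4)
```

```text
(no output)
```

View pics/s4.png

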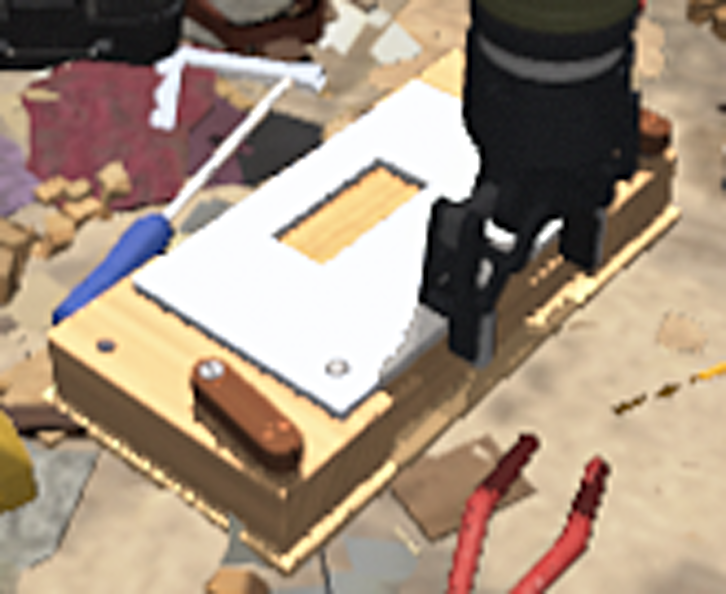

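The left pin now shows centred in its hole at (337,367), and the plate lies lower. I'll plan the button sweeps, then clear the arm and check both holes.

Run:
```python
from m import *
for sg,name in((1,'L'),(-1,'R')):
    print(name)
    for th in(-.55,-.3,0,.3,.6,.9,1.2,1.4,1.57,1.62):
        n=np.array([np.sin(th),-np.cos(th)]); a=np.array([-np.cos(th),-np.sin(th)])
        q=np.array([-20,148])+37*a-(10+11*abs(n[0])+14.5*abs(n[1]))*n
        q[1]*=sg; w=1000*J0+JR@q; print(th,q.round(1),w.round(1))
```

```text
L
-0.55 [-36.9 191.3] [588.3 270.7]
-0.3 [-47.3 184.8] [576.4 267.3]
0 [-57.  172.5] [563.9 257.9]
0.3 [-63.4 163. ] [555.2 250.4]
0.6 [-66.4 150.4] [548.9 239.1]
0.9 [-64.6 136.2] [546.8 225. ]
1.2 [-57.2 122.8] [550.5 210. ]
1.4 [-49.3 115.5] [556.2 200.9]
1.57 [-41. 111.] [562.9 194.4]
1.62 [-39.9 110. ] [563.8 193.1]
R
-0.55 [ -36.9 -191.3] [486.7 -98.2]
-0.3 [ -47.3 -184.8] [478.3 -89.1]
0 [ -57.  -172.5] [472.2 -74.7]
0.3 [ -63.4 -163. ] [468.6 -63.8]
0.6 [ -66.4 -150.4] [469.  -50.8]
0.9 [ -64.6 -136.2] [474.5 -37.6]
1.2 [ -57.2 -122.8] [485.3 -26.7]
1.4 [ -49.3 -115.5] [494.8 -21.8]
1.57 [ -41. -111.] [504.  -19.6]
1.62 [ -39.9 -110. ] [505.4 -18.9]
```

drive_tool(targets=[[100,[-7,2,0],0],[100,[-7,2,40],0],[100,[-7,2,82],0],[0,[20,45,82],0],[0,[50,90,82],0],[0,[75,135,82],0],[0,[85.5,175.5,82],0],[0,[85.5,175.5,82],0],[0,[85.5,175.5,82],0]])

```text
clock: 12.38
position: [0.5706, 0.2757, 0.2993]
ee_rot: [-179.9, -0.0, 164.7]
contact_force: [0.5, -0.5, -0.5]
gripper_width: 0.002
```

Run:
```python
from h import *
a=snap('top','t5.png',(225,185,410,270),4.3)
b=snap('side','s5.png',(300,175,405,260),5.5)
b=cv2.resize(b,(290,235)); c=snap('top','t5b.png',(255,195,285,225),8); d=snap('top','t5c.png',(335,225,365,255),8)
row=np.zeros((235,796,3),np.uint8); row[:,:290]=b; row[:,300:535]=cv2.resize(c,(235,235)); row[:,545:780]=cv2.resize(d,(235,235))
o=np.vstack([a[:, :796],row]); print(o.shape,a.shape); cv2.imwrite('pics/c5.png',o)
```

```text
(601, 796, 3) (366, 796, 3)
```

View pics/c5.png

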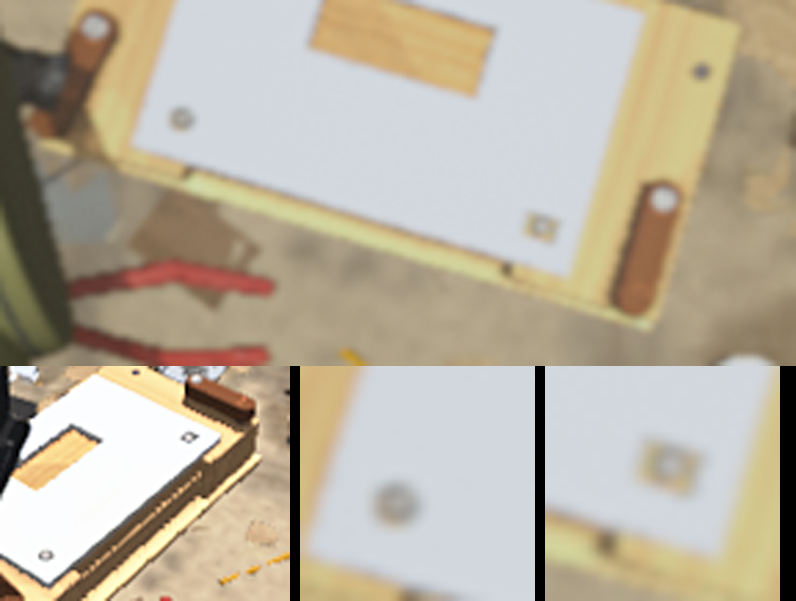

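Both pins stand inside their holes: left at (181,118), and right at (541,227) in the slot. I'll check the height by triangulating the holes and corner from the top and side views.

Run:
```python
from m import *
tmpl([[-.07,.115],[-.07,-.115],[-.05,.095],[-.05,-.095]],[T(132,342.5,.062),T(571,468.5,.062),T(181,311.5,.062),T(541,420.5,.062)])
def P(n,u,v):
    a=pix2w(n,u,v,0.);b=pix2w(n,u,v,.1);return a,(b-a)/np.linalg.norm(b-a)
def tri(t,s):
    A=np.zeros((3,3));y=np.zeros(3)
    for n,p in(('top',t),('side',s)):
        o,d=P(n,*p);M=np.eye(3)-np.outer(d,d);A+=M;y+=M@o
    return np.linalg.solve(A,y)
t=lambda u,v:((u+.5)/4.3-.5+225,(v+.5)/4.3-.5+140); s=lambda u,v:((u+.5)/4.4-.5+240,(v+.5)/4.4-.5+160)
s5=lambda u,v:((u+.5)/290*105-.5+300,(v+.5)/235*85-.5+175)
for nm,q in dict(hole0=tri(t(181,311.5),s(337,367)),corner=tri(t(132,342.5),s(344,413)),h0b=tri(t(181,311.5),s5(46,189)),hole1=tri(t(541,420.5),s5(190,71)),cornR=tri(t(571,468.5),s5(220,72)),
 hole0_start=tri(t(178,351),s(376,364)),hole1_start=tri(t(547,442),s(589,167))).items(): print(nm,q.round(4))
```

```text
yaw 0.37 c [0.1 0.2] hole0 err [-0.5 -0.2] hole1 err [ 0.7 -0.2] 
 [[ 0.9 -0.1]
 [-0.2  0.9]
 [-1.2 -0.4]
 [ 0.5 -0.5]]
hole0 [0.5504 0.1816 0.0624]
corner [0.5347 0.2061 0.0613]
h0b [0.5503 0.1815 0.0624]
hole1 [ 0.4991 -0.0019  0.0617]
cornR [ 0.4759 -0.0178  0.0569]
hole0_start [0.5301 0.1814 0.0728]
hole1_start [ 0.4883 -0.0041  0.0722]
```

drive_tool(targets=[[0,[0,0,-35],0],[0,[0,0,-59],0],[0,[0,0,-59],0],[0,[-4,-9,-59],0],[0,[-7,-18,-59],0],[0,[-12,-22,-59],0],[0,[-16,-26,-59],0],[0,[-19,-31,-59],0],[0,[-22,-37,-59],0],[0,[-23.5,-44,-59],0],[0,[-24,-51,-59],0],[0,[-23,-58,-59],0],[0,[-20.5,-66,-59],0],[0,[-18,-70,-59],0],[0,[-15,-75,-59],0],[0,[-11.5,-78,-59],0],[0,[-8,-81.5,-59],0],[0,[-8,-81.5,-59],0]])

```text
clock: 14.82
position: [0.5634, 0.1941, 0.2407]
ee_rot: [-180.0, 0.0, 164.6]
contact_force: [0.3, -0.1, 0.1]
gripper_width: 0.002
```

drive_tool(targets=[[0,[-11.6,3.2,0],0],[0,[-11.6,3.2,35],0],[0,[-11.6,3.2,60],0],[0,[-25,-40,60],0],[0,[-40,-90,60],0],[0,[-55,-140,60],0],[0,[-70,-190,60],0],[0,[-80,-240,60],0],[0,[-88.7,-280,60],0],[0,[-88.7,-288,60],0],[0,[-88.7,-288,60],0],[0,[-88.7,-288,30],0],[0,[-88.7,-288,0],0],[0,[-88.7,-288,0],0]])

```text
clock: 16.58
position: [0.4733, -0.0918, 0.2381]
ee_rot: [180.0, -0.4, 164.8]
contact_force: [-0.8, 0.5, 0.2]
gripper_width: -0.002
```

drive_tool(targets=[[0,[-1,9,0],0],[0,[-2,18.7,0],0],[0,[-4,24,0],0],[0,[-5.7,29.6,0],0],[0,[-5.7,36,0],0],[0,[-5.3,42.6,0],0],[0,[-3,49,0],0],[0,[0.2,55.8,0],0],[0,[5,61,0],0],[0,[11,66.7,0],0],[0,[15.5,69,0],0],[0,[20.5,71.6,0],0],[0,[25,72.5,0],0],[0,[29.7,73.8,0],0],[0,[29.7,73.8,0],0],[0,[18,77,0],0],[0,[18,77,40],0],[0,[0,77,90],0],[0,[-40,77,120],0],[0,[-60,77,140],0]])

```text
clock: 19.08
position: [0.4125, -0.0163, 0.3824]
ee_rot: [180.0, 0.2, 164.6]
contact_force: [0.6, -0.1, -1.2]
gripper_width: -0.0
```

Run:
```python
from h import *
a=snap('top','t6.png',(225,140,410,270),4)
b=snap('side','s6.png',(240,160,405,295),4.4)
```

```text
(no output)
```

View pics/s6.png

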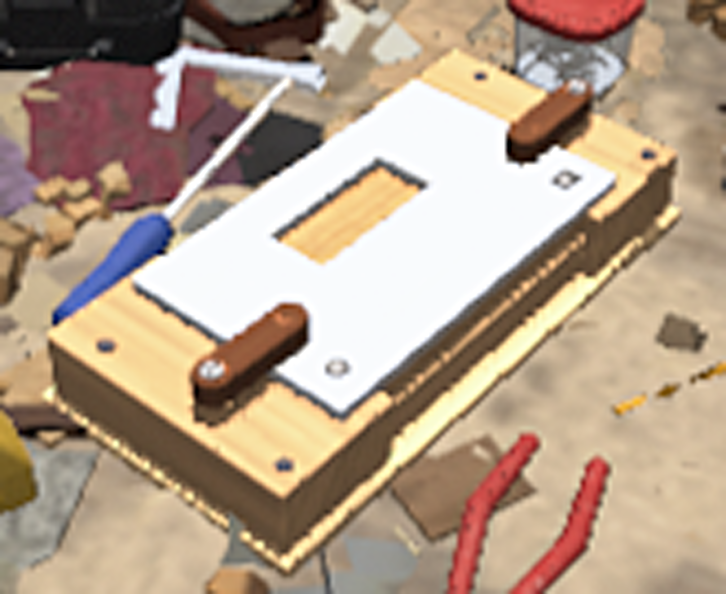

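View pics/t6.png

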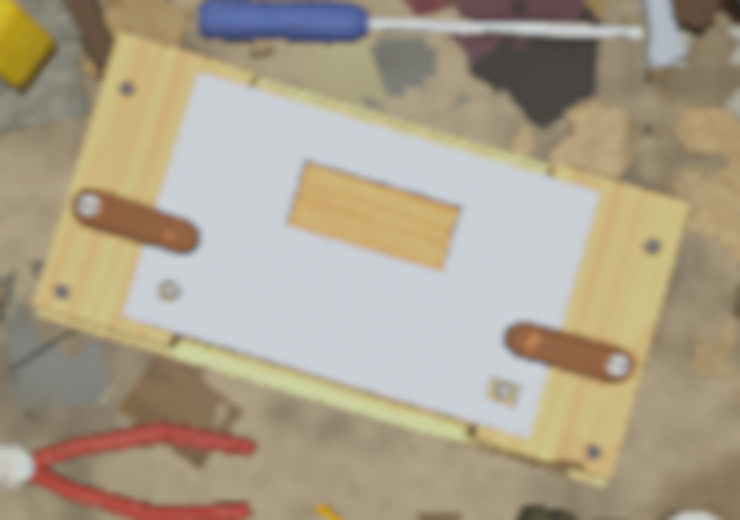

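Both buttons lie square across the plate: left from (89,205) to (182,236), right from (617,365) to (522,338). Both pins stand in their holes, and the neighbouring tools haven't moved. Handing in.

```bash
python3 -c "
from station import r
print(r.close_job())"
```

```text
the job is handed in; nothing more can be done
None
```

The template is seated on both pins, and both turn buttons lie square across it. I handed the job in at about 19 s of the 72 s limit.

**What I did:** I pushed the near edge with the open fingertips to square the template and move it forward. I then nudged its right end sideways with the closed fingertips, and a last push on the near edge dropped it over the pins. After that I swept the left button and then the right one inward, and raised the arm clear.

**Seating check, buttons still open:** Triangulated from both cameras, the two holes were 62.4 and 61.7 mm above the bench, against 62 mm seated. They were within about 1 mm of the pins, and both pins were visible in their holes.

**Final check:** The last pictures show both buttons square across the template and the pins still in their holes. The tools in view had not moved. The paste pot and tape measure were only partly in frame and not measured.

**Readings that disagreed:**
- After the first push, the two cameras differed by 1–4 mm on the template's position.
- After the sideways push, the picture put the template about 2.6 mm short of what the finger position implied, so I pushed about 2 mm more.
- In the seating check, triangulating the right near corner gave 57 mm instead of 62 mm. I think that corner was misread in the small crop, because both holes and the left corner agreed.

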